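# Slide the jar tray under the spring flap of the leak-test bay

## Task

Load the jar into the leak-test bay without gripping or lifting anything: with one fingertip press the yellow lever down to hold the spring-closed orange flap open, and with the other fingertip push the blue tray by its upright rear tab, so that the jar passes under the raised flap and the tray ends fully home against the stop at the end of the bay. Then take the fingers away so that the flap springs shut behind the jar. Neither the flap nor your fingers may touch the jar, which stays standing in its nest, and everything else on the table is left alone.

Things in the scene. Friction and masses are not known exactly. Their poses are not given: they have to be found in the camera images.
- bay: Leak-test bay, fixed. Origin on the table, mid-channel, under the flap's pivot; x points into the bay (push direction), y left to the lever's side, z up. Base plate 6 mm thick, 116 wide, x -235 to 195. Two guide rails, inner faces y +-32, outer +-38, tops z 22. Pivot brackets at y +-52, up to z 42. Grey chamber with clear roof, x 100 to 184, top z 72; yellow housing behind it, to x 206.
- flap_pivot (a point): Mid-channel point on the flap's pivot axis (along bay y), 28 mm above the table. The orange flap, 80 mm wide and 4 thick, stands 90 mm ahead of it (bay x 90), shut from z 20 to 58; it swings up and back. The jar cannot push it open.
- flap (a joint): Angle of flap and lever, one piece: 0 shut, grows as the lever goes down (rad, stop at 0.6). At 0.46 the flap's lower edge is at z 61 mm and the lever is level; 0.36 just clears the jar, 0.40 or more is safely open. A spring shuts it when let go: 0.12 N m shut, 0.25 N m fully down (a press of about 2 N at 130 mm from the pivot, 6 N at 38 mm).
- lever_end (a point): Middle of the top face's robot-side free end of the yellow lever, a plate 50 mm wide (bay y 64 to 114), 4 thick, 20 to 180 mm behind the pivot; moves with the flap. Shut, it slopes up to the robot, end at bay x -160, z 110. At 0.46 rad it is level, top at z 30, bay x -180 to -20: a fingertip kept at z 28 to 30 can slide along it in the push direction and keep the flap open.
- tray: Loose blue tray (0.2 to 0.45 kg), 192 x 60 x 8 mm, in the channel on the 6 mm plate, free to slide; origin at the centre of its underside, x to the bay. Upright tab at its rear end, 6 thick, 56 wide, top at z 60. Jar nest 66 mm ahead of the origin, rim 7 mm. Fully home: front edge on the stop, origin at bay x 66, tab's rear face at bay x -30. It starts 83 to 105 mm short of that.
- tray_tab (a point): Centre of the rear (robot side) face of the tray's tab, 37 mm above the table; push it towards bay +x, within 25 mm either side, between z 16 and 55 mm.
- bay_stop (a point): Foot of the end stop's face inside the bay, mid-channel (bay x 162 mm, z 14).
- jar: Low white jar with a white cap, 48 mm diameter, 38 mm high, 50 g, standing loose in the tray's nest (1.5 mm play); origin at the centre of its underside (14 mm above the table). Its top is 52 mm above the table.
- jar_red: Bystander: white jar with red cap, 48 mm diameter, 50 mm high; origin at its underside.
- jar_green: Bystander: white jar with green cap, 48 mm diameter, 50 mm high; origin at its underside.
- flask: Bystander: white plastic bottle with blue cap, 60 mm diameter, 120 mm high; origin at its underside.
- ring_gauge: Bystander: steel ring gauge, 60 mm outside, 40 inside, 14 mm high, lying flat; origin at its underside.
- driver: Bystander: screwdriver lying on the table along its x axis.
- weight: Bystander: brass check weight, 36 mm diameter, 44 mm high; origin at its underside.
There are look-alikes about, which are no part of the job. What is meant by the tray is not pink, and is the smaller of those in its own colour.

How it is judged:
By the outcome, as a careful person would: the job done as asked, in the order asked, and still so for the second after the job is handed in, with the robot touching nothing.
It also fails if it takes over 38 s, if anything falls off the work surface, if the arm or the gripper's body presses on something with over 40 N, if the wrist force passes 120 N, or if a joint passes its speed limit or range.

## Robot

A 6-joint arm with a two-finger parallel gripper is mounted at the origin on the work surface. World frame = base frame: x ahead of the robot, y to its left, z up, the work surface at z = 0. Lengths are in mm, angles in degrees, forces in N, time in s.
With the tool pointing down it reaches from about 300 to 850 mm from the base axis. Payload 4.2 kg.
Tool frame: the origin (TCP) lies between the finger pads; the fingertips stand 22 mm ahead of it and the grasp point (between the pads) lies 3 mm ahead of it; z points along the fingers, y is the direction in which the jaws open and shut (so a half turn about z gives the same grasp; the last joint's range is limited). The gripper opens to 91 mm and grips with 3 to 60 N. Pads are 32 mm wide; open, the fingers measure 118 mm over their backs; the gripper's body (76 mm by 178 mm) begins 60 mm behind the grasp point.
Start: joints at [-73.51, 18.312, 89.639, -0, 72.044, -1.146], TCP at [174.206, -547.99, 235.976] pointing down, gripper open.
Joint ranges: [-177.97, 177.97], [-48.28, 115.42], [12.27, 149.76], [-77.06, 257.06], [2.81, 150.46], [-146.56, 146.56]. Speed limits (degrees/s): [147.25, 147.25, 180, 180, 180, 180].

## Interface

Orientations are given as [roll, pitch, yaw] about the fixed x, y, z axes, in that order (R = Rz(yaw) Ry(pitch) Rx(roll)).
In Python, from workcell import * gives the robot as it stands.
- The arm moves only by the shell command python3 -m jog 'ROWS' [OPENING] [FORCE]. ROWS is text: rows parted by semicolons, each of 6 numbers parted by spaces: the shift along the tool's x, y, z in units of 0.5 m (1.0 is 0.5 m), then the turn, a rotation vector about the tool's x, y, z in units of pi/2 rad (1.0 is pi/2 rad). A call has 1 to 20 rows; each row is the pose to reach, as a shift and turn from the pose measured when the call began, along the tool's axes at that moment; what a row does not reach only later rows make up. A row lasts 1/12 s, in which the tool goes at most 41.7 mm and 7.16 degrees, less where a joint would pass 70% of its speed; a pose out of reach is approached as far as the arm can. A call with a number of a shift or a turn outside -1 to 1 is refused whole. A call with a gripper value outside its range is refused whole. OPENING is the opening, from -1 (shut) to 1 (fully open), set as the call begins (- or left out, the last holds). The fingers move at their own pace and stop on an object; FORCE is the grip in N (left out, the last holds). Time passes only in rows, so rows that repeat a pose let the fingers close. It gives the time, the measured TCP pose, the force and the opening at its end, in the units of the state.
- state(): the state, without advancing time (a new reading comes with each control period).
- grab_frame(name): name is "scene" or "top" or "wrist"; returns the picture (420x560x3 uint8, red, green, blue); there is no depth.
- calibration(name): a dict with "mtx" (3x3 intrinsics, pixels), "rvec" (rotation vector, rad) and "tvec" (3), from world to camera coordinates, as OpenCV has them. Camera axes: x right, y down, z forward; pixel columns grow to the right and rows downward; lengths in mm; the calibration is good to about 2 mm. A picture is of the moment at which its call begins: read the wrist's pose just before it. calibration takes no time and is no camera call; for the wrist camera it gives the pose at the moment of the call.
- job_done(): hands the job in, once; it reports no verdict.
Trained networks look in the newest picture that a camera, given by its name, has taken for a name from the list of things; names that differ only in an ending like _2 or _b are one class to them, and where a whole thing is asked for, a point or a joint stands for the part that bears it (a point fixed in the world has none). Each returns a list of dicts, best first, with "confidence" (0 to 1); they miss things now and then, are a little off and sometimes report something else, mostly with a low value. They report only what shows in the picture. A call takes as long as a camera call. They do not tell look-alikes from the thing itself.
- spot_in(query, camera): "rect" ([left, top, right, bottom] in pixels, round what is visible of it).
- tip_of(query, camera): "location" ([column, row] in pixels: a listed point, or the origin of a listed thing).
The state is a dict: "time_s": time; "qpos": joint angles; "qvel": joint speeds; "effort": joint torques, N m; "ee_pos": TCP position; "ee_rot": TCP orientation; "force": force on the tool from outside, world axes, zero at the start; "torque": the same for the moment, N m; "gripper_width": finger opening in mm.
Only numpy, scipy, OpenCV 4.12 (cv2) and the standard library are available. Lean on these libraries where they do the work, as an engineer would, in place of code of your own. Each camera call takes 0.05 s, during which the arm holds its last target. There are 200 camera calls.

## Working session

There is one attempt and no reset: what is moved stays moved. The work goes in short steps, Python scripts to look and compute and a shell command to move; the robot and the scene stay as the last step left them, time stands still between calls to the robot, and variables do not carry over. Pictures are saved under pics/ and viewed, about 8 in all and at most 12, crops included, and the job is handed in when it is done.

```bash
mkdir -p pics; cat > h.py <<'E'
from workcell import *
import numpy as np, cv2
def snap(c,n):
    f=grab_frame(c); cv2.imwrite('pics/'+n,cv2.cvtColor(f,cv2.COLOR_RGB2BGR)); return f
def ray(c,px):
    k=calibration(c); R=cv2.Rodrigues(np.array(k['rvec'],float))[0]; t=np.array(k['tvec'],float).ravel()
    d=R.T@np.linalg.inv(np.array(k['mtx']))@np.array([px[0],px[1],1.]); return -R.T@t,d
def onz(c,px,z):
    o,d=ray(c,px); return o+d*(z-o[2])/d[2]
def proj(c,P):
    k=calibration(c); return cv2.projectPoints(np.array(P,float).reshape(-1,1,3),np.array(k['rvec'],float),np.array(k['tvec'],float),np.array(k['mtx'],float),None)[0].reshape(-1,2)
E
python3 - <<'E'
from h import *
a=snap('top','t0.png');b=snap('scene','s0.png')
cv2.imwrite('pics/both.png',cv2.cvtColor(np.hstack([a,b]),cv2.COLOR_RGB2BGR)[:, :])
im=cv2.imread('pics/both.png');cv2.imwrite('pics/both.png',cv2.resize(im,(800,300)))
for c in('top','scene'):
    for q,z in(('flap_pivot',28),('lever_end',110),('tray_tab',37),('bay_stop',14),('jar',14),('tray',6),('bay',0)):
        for r in tip_of(q,c)[:3]: print(c,q,np.round(r['location']),round(r['confidence'],2),np.round(onz(c,r['location'],z)))
E
```

```text
top flap_pivot [295. 214.] 0.92 [574. -37.  28.]
top lever_end [264. 270.] 0.57 [411.  29. 110.]
top lever_end [290. 202.] 0.31 [584. -24. 110.]
top tray_tab [432. 393.] 0.6 [ 151. -400.   37.]
top tray_tab [298. 257.] 0.58 [459. -55.  37.]
top tray_tab [407. 254.] 0.56 [ 489. -332.   37.]
top bay_stop [266. 272.] 0.67 [419.  26.  14.]
top bay_stop [290. 152.] 0.58 [753. -14.  14.]
top jar [292. 198.] 0.83 [622. -28.  14.]
top tray [400. 343.] 0.93 [ 264. -327.    6.]
top tray [415. 223.] 0.9 [ 579. -359.    6.]
top tray [291. 228.] 0.83 [543. -31.   6.]
top bay [296. 210.] 0.86 [594. -39.   0.]
scene flap_pivot [290. 245.] 0.73 [585. -41.  28.]
scene lever_end [236. 172.] 0.58 [414.  27. 110.]
scene lever_end [325. 184.] 0.17 [604.  85. 110.]
scene tray_tab [  7. 287.] 0.79 [ 136. -392.   37.]
scene tray_tab [170. 342.] 0.74 [ 486. -335.   37.]
scene tray_tab [240. 227.] 0.57 [467. -56.  37.]
scene bay_stop [366. 264.] 0.71 [748.  -2.  14.]
scene jar [302. 250.] 0.85 [611. -34.  14.]
scene tray [210. 384.] 0.88 [ 582. -359.    6.]
scene tray [274. 246.] 0.69 [548. -46.   6.]
scene tray [ 91. 296.] 0.66 [ 274. -325.    6.]
scene bay [297. 248.] 0.83 [596. -25.   0.]
```

View pics/t0.png

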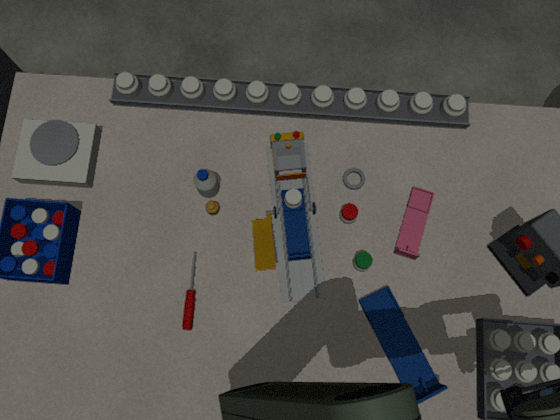

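View pics/s0.png

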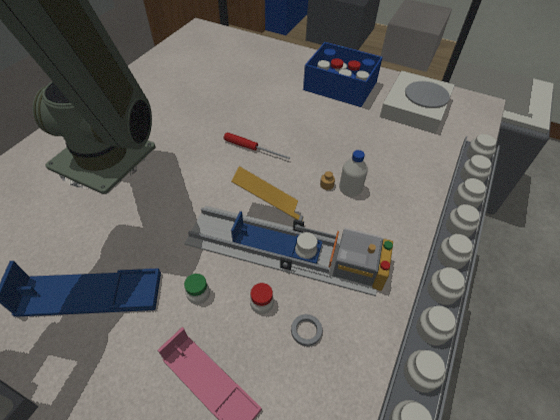

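Candidates for the tray: top (296,230), in the bay channel; top (400,343), a larger blue one lying loose; top (415,223), pink. The one in the channel is the smaller blue one with the jar in it, so it fits. I'll confirm it in a near crop.

```bash
cat >> h.py <<'E'
from scipy.spatial.transform import Rotation as Ro
def bayT(piv,yaw):
    y=np.radians(yaw);c,s=np.cos(y),np.sin(y)
    return lambda p: np.array([piv[0]+c*p[0]-s*p[1],piv[1]+s*p[0]+c*p[1],p[2]])
def go(pt,yaw):
    """row to reach world tcp pt, pointing down, jaws along bay y"""
    s=state(); R=Ro.from_euler('xyz',s['ee_rot'],degrees=True); p=np.array(s['ee_pos'])
    best=None
    for k in(0,180):
        T=Ro.from_euler('xyz',[180,0,yaw+k],degrees=True); rv=(R.inv()*T).as_rotvec()/(np.pi/2)
        if best is None or np.linalg.norm(rv)<np.linalg.norm(best): best=rv
    print('row',np.round(R.inv().apply(pt-p)/500,4),np.round(best,4),'dist',np.round(np.linalg.norm(pt-p)),'force',np.round(s['force'],1),'t',s['time_s'])
E
python3 - <<'E'
from h import *
s=state();print(s['time_s'],s['ee_pos'],s['ee_rot'],s['gripper_width'])
k=calibration('wrist');R=cv2.Rodrigues(np.array(k['rvec']))[0];print(-R.T@np.ravel(k['tvec']),R[2],R[0])
B=bayT((579,-39),7.5); go(B((-190,40,300)),7.5)
im=cv2.imread('pics/s0.png')[130:310,170:410];cv2.imwrite('pics/c1.png',cv2.resize(im,None,fx=3,fy=3,interpolation=3))
E
```

```text
0.8 [ 174.19737955 -547.98445299  235.98489411] [ 1.79993954e+02 -2.70639809e-04  1.76325449e+01] 91.1859289144089
[ 236.24984892 -528.69483507  385.03859788] [-0.22474482 -0.07149799 -0.97179103] [ 3.02726556e-01 -9.53077447e-01  1.10001986e-04]
row [ 0.7199 -0.8705 -0.1281] [ 1.000e-04 -0.000e+00  1.126e-01] dist 568.0 force [ 0.5 -1.3  0.8] t 0.8
```

View pics/c1.png

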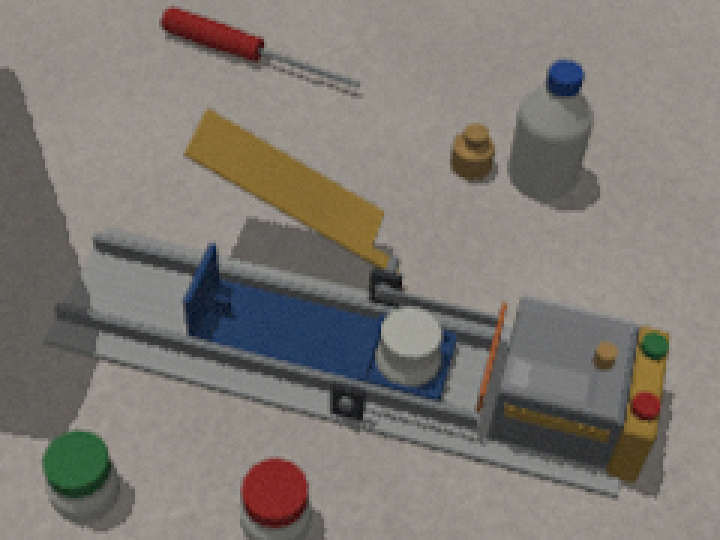

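The crop shows the blue tray in the channel with its tab at crop (203,290) and the white-capped jar in its nest. This is the right one. Next I'll look from closer with the wrist camera.

```bash
python3 - <<'E'
from h import *
B=bayT((579,-39),7.5); go(B((-60,25,300)),7.5)
E
```

```text
row [ 0.9706 -0.7952 -0.1281] [ 1.000e-04 -0.000e+00  1.126e-01] dist 631.0 force [ 0.5 -1.3  0.8] t 0.8
```

```bash
R="0.97 -0.795 -0.128 0 0 0.1126"; python3 -m jog '0.2 -0.2 -0.128 0 0 0.03; 0.97 -0.795 -0.128 0 0 0.1126; 0.97 -0.795 -0.128 0 0 0.1126; 0.97 -0.795 -0.128 0 0 0.1126; 0.97 -0.795 -0.128 0 0 0.1126; 0.97 -0.795 -0.128 0 0 0.1126; 0.97 -0.795 -0.128 0 0 0.1126; 0.97 -0.795 -0.128 0 0 0.1126; 0.97 -0.795 -0.128 0 0 0.1126; 0.97 -0.795 -0.128 0 0 0.1126; 0.97 -0.795 -0.128 0 0 0.1126; 0.97 -0.795 -0.128 0 0 0.1126; 0.97 -0.795 -0.128 0 0 0.1126; 0.97 -0.795 -0.128 0 0 0.1126; 0.97 -0.795 -0.128 0 0 0.1126; 0.97 -0.795 -0.128 0 0 0.1126; 0.97 -0.795 -0.128 0 0 0.1126; 0.97 -0.795 -0.128 0 0 0.1126; 0.97 -0.795 -0.128 0 0 0.1126; 0.97 -0.795 -0.128 0 0 0.1126' 1
python3 - <<'E'
from h import *
print(state()['ee_pos'],state()['ee_rot'])
f=snap('wrist','w1.png')
for q,z in(('flap_pivot',28),('lever_end',110),('tray_tab',37),('bay_stop',14),('jar',14),('tray',6),('bay',0)):
    for r in tip_of(q,'wrist')[:2]: print(q,np.round(r['location']),round(r['confidence'],2),np.round(onz('wrist',r['location'],z),1))
E
```

```text
time_s: 2.47
ee_pos: [515.1, -23.7, 299.9]
ee_rot: [180.0, 0.0, 7.4]
force: [-0.8, 0.7, 0.3]
gripper_width: 91.2
[515.09158173 -23.65805222 299.94851371] [1.79970415e+02 3.11375305e-02 7.38232590e+00]
flap_pivot [302.  92.] 0.16 [616.4 -32.5  28. ]
tray_tab [533. 237.] 0.93 [ 485.2 -332.7   37. ]
tray_tab [305. 232.] 0.56 [456.5 -57.4  37. ]
jar [302.  92.] 0.58 [618.2 -32.2  14. ]
tray [554. 159.] 0.72 [ 581.1 -351.9    6. ]
tray [300. 148.] 0.7 [553.8 -38.8   6. ]
bay [304. 230.] 0.26 [447.8 -59.7   0. ]
```

View pics/w1.png

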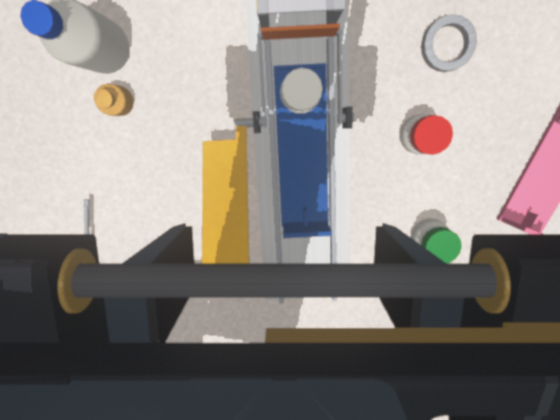

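```bash
python3 - <<'E'
from h import *
im=cv2.imread('pics/w1.png')[0:300,190:390];cv2.imwrite('pics/c2.png',cv2.resize(im,(533,800)[0:2] if 0 else (400,600),interpolation=3))
for n,p,z in(('brL',(256,121),42),('brR',(347,117),42),('tabtopL',(284,237),60),('tabtopR',(331,235),60),('jarcap',(302,90),52),('trayFL',(275,66),14),('trayFR',(326,65),14),('flapL',(262,33),58),('flapR',(338,29),58),('levL',(203,142),32),('levR',(247,138),32)):
    print(n,np.round(onz('wrist',p,z),1))
E
```

```text
brL [578.5  15.9  42. ]
brR [595.9 -83.4  42. ]
tabtopL [454.6 -31.7  60. ]
tabtopR [464.  -84.6  60. ]
jarcap [616.6 -29.7  52. ]
trayFL [642.    3.2  14. ]
trayFR [650.6 -54.5  14. ]
flapL [665.   18.3  58. ]
flapR [678.6 -57.1  58. ]
levL [547.2  74.5  32. ]
levR [558.3  24.8  32. ]
```

View pics/c2.png

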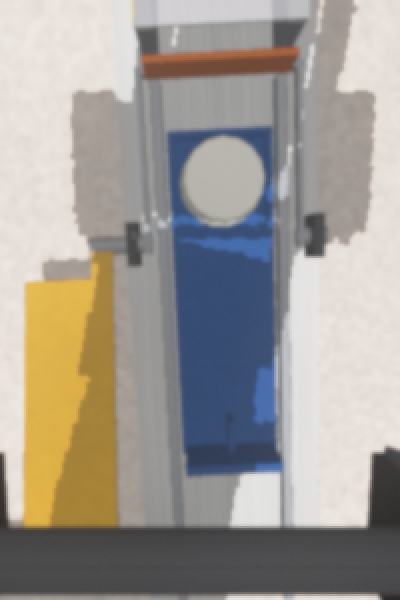

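Refined from the picture (brackets at (256,121) and (347,117), tab top (284,237)–(331,235)): pivot about (585,-34), yaw 9.8°, tab rear at bay x −128.

```bash
python3 - <<'E'
from h import *
B=bayT((585,-34),9.8); go(B((-153,40,145)),9.8)
E
```

```text
row [-0.1749 -0.0268  0.31  ] [ 0.0001 -0.0001 -0.0258] dist 178.0 force [1.1 0.5 0.7] t 2.8667
```

```bash
python3 -m jog '-0.08 -0.02 0.08 0 0 -0.026; -0.175 -0.027 0.16 0 0 -0.026; -0.175 -0.027 0.24 0 0 -0.026; -0.175 -0.027 0.31 0 0 -0.026; -0.175 -0.027 0.31 0 0 -0.026; -0.175 -0.027 0.31 0 0 -0.026; -0.175 -0.027 0.31 0 0 -0.026; -0.175 -0.027 0.31 0 0 -0.026'
python3 - <<'E'
from h import *
print(state()['ee_pos'],state()['ee_rot'])
B=bayT((585,-34),9.8); go(B((-153,40,50.5)),9.8)
f=snap('wrist','w2.png');g=snap('scene','s2.png')
im=np.hstack([cv2.imread('pics/w2.png')[:300],cv2.resize(cv2.imread('pics/s2.png')[130:310,170:410],(400,300))]);print(im.shape)
cv2.imwrite('pics/c3.png',cv2.resize(im,(800,250)))
E
```

```text
time_s: 3.53
ee_pos: [429.4, -20.6, 146.6]
ee_rot: [179.9, -0.2, 9.8]
force: [-0.1, 0.9, 0.5]
gripper_width: 91.0
[429.35583263 -20.64900757 146.56977271] [179.94096299  -0.21408907   9.81042476]
row [-0.0045 -0.0009  0.1921] [ 0.0007 -0.0024  0.0001] dist 96.0 force [-0.1  0.9  0.5] t 3.5333
(300, 960, 3)
```

View pics/c3.png

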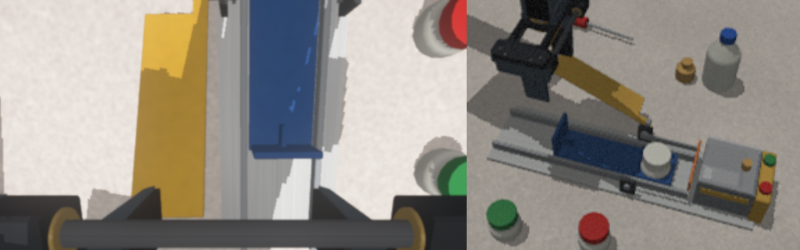

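Wrist view: tab at scaled (251..322,157), finger B behind it, finger A over the lever end. Now pressing down.

```bash
python3 - <<'E'
from h import *
B=bayT((585,-34),9.8)
c,s=np.cos(np.radians(9.8)),np.sin(np.radians(9.8))
for p in((301,182),(386,182),(301,188),(386,188)):
    w=onz('wrist',p,60)-np.array([585,-34,0]); print(np.round([c*w[0]+s*w[1],-s*w[0]+c*w[1]],1))
E
python3 -m jog '-0.0045 -0.001 0.03 0 -0.002 0; -0.0045 -0.001 0.05 0 -0.002 0; -0.0045 -0.001 0.07 0 -0.002 0; -0.0045 -0.001 0.09 0 -0.002 0; -0.0045 -0.001 0.11 0 -0.002 0; -0.0045 -0.001 0.13 0 -0.002 0; -0.0045 -0.001 0.145 0 -0.002 0; -0.0045 -0.001 0.16 0 -0.002 0; -0.0045 -0.001 0.175 0 -0.002 0; -0.0045 -0.001 0.185 0 -0.002 0; -0.0045 -0.001 0.192 0 -0.002 0; -0.0045 -0.001 0.192 0 -0.002 0; -0.0045 -0.001 0.192 0 -0.002 0; -0.0045 -0.001 0.192 0 -0.002 0'
python3 - <<'E'
from h import *
B=bayT((585,-34),9.8); go(B((-46,40,50.5)),9.8);print(state()['force'])
f=snap('wrist','w3.png');g=snap('scene','s3.png')
im=np.hstack([cv2.imread('pics/w3.png')[:300],cv2.resize(cv2.imread('pics/s3.png')[130:310,170:410],(400,300))])
cv2.imwrite('pics/c4.png',cv2.resize(im,(800,250)))
E
```

```text
[-124.1   27.3]
[-124.1  -29.5]
[-128.1   27.3]
[-128.1  -29.8]
time_s: 4.8
ee_pos: [427.8, -20.6, 51.0]
ee_rot: [179.9, -0.1, 9.8]
force: [-0.2, -0.5, 1.7]
gripper_width: 91.4
row [ 0.2133 -0.      0.0015] [ 0.0009 -0.0011  0.0002] dist 107.0 force [-0.2 -0.5  1.7] t 4.8
[-0.23733417 -0.54868457  1.66761681]
```

View pics/c4.png

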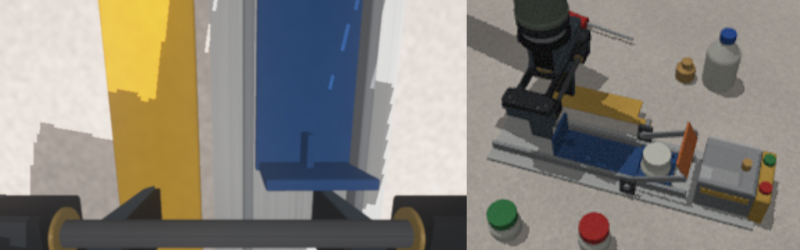

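The flap is raised, the lever is level under finger A, and the tray hasn't moved. Now pushing gently.

```bash
python3 -m jog '0.005 0 0.002 0 0 0; 0.01 0 0.002 0 0 0; 0.015 0 0.002 0 0 0; 0.02 0 0.002 0 0 0; 0.025 0 0.002 0 0 0; 0.03 0 0.002 0 0 0; 0.035 0 0.002 0 0 0; 0.042 0 0.002 0 0 0; 0.049 0 0.002 0 0 0; 0.056 0 0.002 0 0 0; 0.063 0 0.002 0 0 0; 0.07 0 0.002 0 0 0; 0.077 0 0.002 0 0 0; 0.084 0 0.002 0 0 0; 0.091 0 0.002 0 0 0; 0.098 0 0.002 0 0 0; 0.104 0 0.002 0 0 0; 0.11 0 0.002 0 0 0; 0.115 0 0.002 0 0 0; 0.12 0 0.002 0 0 0'
python3 - <<'E'
from h import *
B=bayT((585,-34),9.8); go(B((-46,40,50.5)),9.8)
f=snap('wrist','w4.png');g=snap('scene','s4.png')
im=np.hstack([cv2.imread('pics/w4.png')[:300],cv2.resize(cv2.imread('pics/s4.png')[130:310,170:410],(400,300))])
cv2.imwrite('pics/c5.png',cv2.resize(im,(800,250)))
E
```

```text
time_s: 6.57
ee_pos: [484.8, -10.4, 49.8]
ee_rot: [180.0, 0.2, 9.8]
force: [-5.9, -1.0, 4.9]
gripper_width: 91.4
row [ 0.0975  0.0006 -0.0017] [0.0003 0.0022 0.    ] dist 49.0 force [-5.9 -1.   4.9] t 6.5667
```

View pics/c5.png

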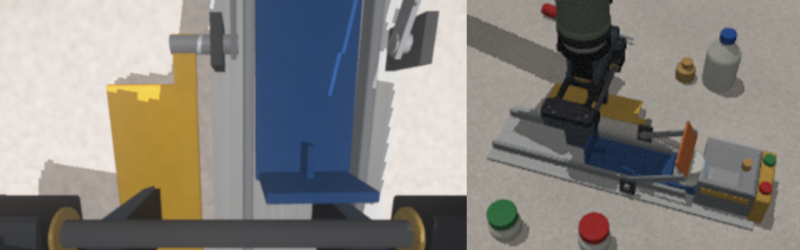

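The jar is passing under the raised flap and still standing; push force is about 6 N. Continuing to near home.

```bash
python3 -m jog '0.005 0 -0.001 0 0.001 0; 0.01 0 -0.001 0 0.001 0; 0.016 0 -0.001 0 0.001 0; 0.022 0 -0.001 0 0.001 0; 0.028 0 -0.001 0 0.001 0; 0.034 0 -0.001 0 0.001 0; 0.04 0 -0.001 0 0.001 0; 0.046 0 -0.001 0 0.001 0; 0.052 0 -0.001 0 0.001 0; 0.058 0 -0.001 0 0.001 0; 0.064 0 -0.001 0 0.001 0; 0.07 0 -0.001 0 0.001 0; 0.075 0 -0.001 0 0.001 0; 0.08 0 -0.001 0 0.001 0; 0.084 0 -0.001 0 0.001 0; 0.087 0 -0.001 0 0.001 0; 0.09 0 -0.001 0 0.001 0; 0.09 0 -0.001 0 0.001 0'
python3 - <<'E'
from h import *
B=bayT((585,-34),9.8); go(B((-46,40,50.5)),9.8)
E
```

```text
time_s: 8.17
ee_pos: [530.0, -2.6, 50.3]
ee_rot: [180.0, 0.0, 9.8]
force: [-6.4, -1.6, 4.3]
gripper_width: 90.9
row [ 0.0058  0.0006 -0.0003] [0.0004 0.0004 0.0003] dist 3.0 force [-6.4 -1.6  4.3] t 8.1667
```

Now creep on until the force climbs.

```bash
python3 -m jog '0.002 0 0 0 0 0; 0.004 0 0 0 0 0; 0.005 0 0 0 0 0; 0.006 0 0 0 0 0; 0.006 0 0 0 0 0'; python3 -m jog '0.002 0 0 0 0 0; 0.003 0 0 0 0 0; 0.004 0 0 0 0 0; 0.004 0 0 0 0 0; 0.004 0 0 0 0 0'
```

```text
time_s: 8.58
ee_pos: [532.0, -2.2, 50.4]
ee_rot: [180.0, 0.2, 9.9]
force: [-7.9, -1.3, 5.4]
gripper_width: 91.2
time_s: 9.0
ee_pos: [532.6, -2.0, 50.5]
ee_rot: [180.0, 0.4, 9.9]
force: [-7.5, -2.0, 7.3]
gripper_width: 91.2
```

```bash
python3 -m jog '0.003 0 0 0 0 0; 0.005 0 0 0 0 0; 0.007 0 0 0 0 0; 0.007 0 0 0 0 0; 0.007 0 0 0 0 0'
python3 - <<'E'
from h import *
B=bayT((585,-34),9.8); go(B((-46,40,50.5)),9.8)
f=snap('wrist','w5.png');g=snap('scene','s5.png')
im=np.hstack([cv2.imread('pics/w5.png')[:300],cv2.resize(cv2.imread('pics/s5.png')[130:310,170:410],(400,300))])
cv2.imwrite('pics/c6.png',cv2.resize(im,(800,250)))
E
```

```text
time_s: 9.42
ee_pos: [532.8, -2.0, 50.6]
ee_rot: [-180.0, 0.8, 9.8]
force: [-12.5, -3.7, 10.2]
gripper_width: 90.9
row [0.     0.0009 0.0002] [-0.0001  0.0087  0.0005] dist 0.0 force [-12.5  -3.7  10.2] t 9.4167
```

View pics/c6.png

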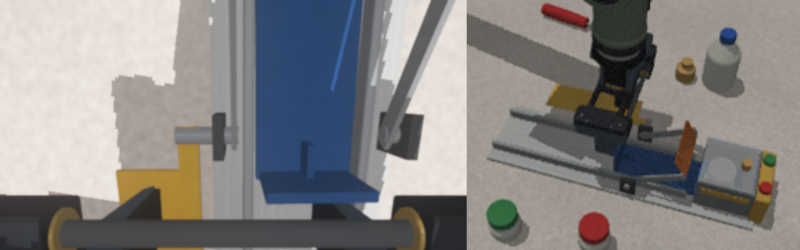

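The jog is blocked at bay x −46, which puts the tab's rear face at −30. The force rises with no further motion, so the tray is home. Now back off slightly with the lever still held, then lift gently.

```bash
python3 -m jog '-0.003 0 0 0 0.005 0; -0.008 0 0 0 0.009 0; -0.012 0 0 0 0.009 0; -0.012 0 0 0 0.009 0; -0.012 0 -0.01 0 0.009 0; -0.012 0 -0.02 0 0.009 0; -0.012 0 -0.03 0 0.009 0; -0.012 0 -0.04 0 0.009 0; -0.012 0 -0.05 0 0.009 0; -0.012 0 -0.06 0 0.009 0; -0.012 0 -0.07 0 0.009 0; -0.012 0 -0.09 0 0.009 0; -0.012 0 -0.11 0 0.009 0; -0.012 0 -0.15 0 0.009 0; -0.012 0 -0.2 0 0.009 0; -0.012 0 -0.27 0 0.009 0; -0.012 0 -0.34 0 0.009 0; -0.012 0 -0.4 0 0.009 0; -0.012 0 -0.4 0 0.009 0; -0.012 0 -0.4 0 0.009 0'
python3 - <<'E'
from h import *
f=snap('wrist','w6.png');g=snap('scene','s6.png')
B=bayT((585,-34),9.8)
print(np.round(proj('wrist',[B((-30,y,60)) for y in(28,-28)])), np.round(proj('top',[B((-30,0,60))])))
im=np.hstack([cv2.resize(cv2.imread('pics/w6.png')[:320],(560,320)),cv2.resize(cv2.imread('pics/s6.png')[130:310,170:410],(427,320))])
cv2.imwrite('pics/c7.png',cv2.resize(im,(800,260)))
E
```

```text
time_s: 11.18
ee_pos: [530.1, -2.6, 253.1]
ee_rot: [180.0, -0.3, 9.9]
force: [0.6, 0.7, -1.1]
gripper_width: 91.4
[[296. 171.]
 [355. 171.]] [[295. 218.]]
```

View pics/c7.png

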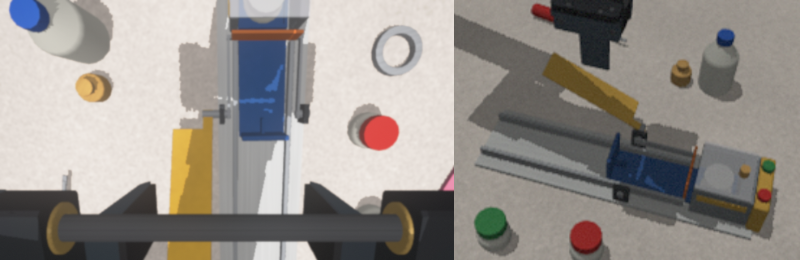

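```bash
python3 - <<'E'
from h import *
im=cv2.imread('pics/w6.png')[0:190,260:390];cv2.imwrite('pics/c8.png',cv2.resize(im,None,fx=3.1,fy=3.1,interpolation=3))
f=cv2.imread('pics/w6.png').astype(int)
print([tuple(f[r,325]) for r in range(160,178,1)])
B=bayT((585,-34),9.8); print(np.round(proj('wrist',[B(p) for p in((132,0,52),(90,0,58),(-30,0,60),(0,52,42),(0,-52,42))]),1))
E
```

```text
[(np.int64(116), np.int64(78), np.int64(57)), (np.int64(116), np.int64(78), np.int64(57)), (np.int64(114), np.int64(77), np.int64(57)), (np.int64(108), np.int64(74), np.int64(55)), (np.int64(99), np.int64(70), np.int64(54)), (np.int64(93), np.int64(66), np.int64(53)), (np.int64(94), np.int64(67), np.int64(53)), (np.int64(105), np.int64(73), np.int64(56)), (np.int64(116), np.int64(79), np.int64(57)), (np.int64(119), np.int64(80), np.int64(59)), (np.int64(119), np.int64(81), np.int64(60)), (np.int64(121), np.int64(85), np.int64(66)), (np.int64(124), np.int64(98), np.int64(86)), (np.int64(137), np.int64(126), np.int64(120)), (np.int64(152), np.int64(149), np.int64(148)), (np.int64(158), np.int64(158), np.int64(158)), (np.int64(158), np.int64(159), np.int64(158)), (np.int64(158), np.int64(159), np.int64(158))]
[[329.9 -16.4]
 [329.3  34.6]
 [325.6 170.9]
 [271.5 138. ]
 [377.3 138.1]]
```

View pics/c8.png

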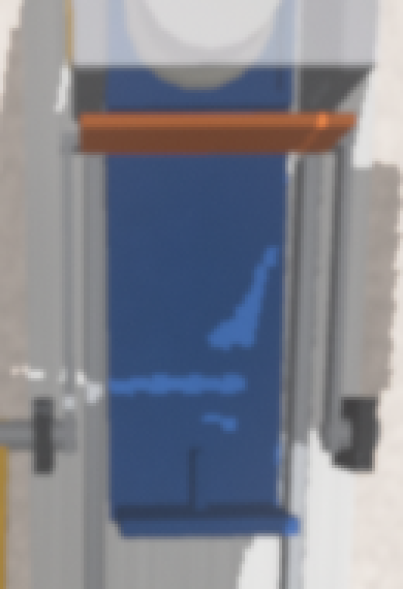

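The enlarged crop shows the tab's rear edge about 32 px below the pivot brackets (predicted 33 px for home). The flap is shut and clear behind the jar, which is under the clear roof. Handing in.

```bash
python3 -c "
from h import *
print(state()['force'],state()['time_s']); print(job_done())"
```

```text
[ 0.39652151  0.22677306 -0.50031312] 11.2833
the job is handed in; nothing more can be done
None
```

The jar is loaded in the leak-test bay and the job is handed in, at about 11.3 s on the robot's clock (limit 38 s). With the gripper open, one fingertip pressed the yellow lever until it was level. The other pushed the small blue tray about 98 mm by its tab until it stopped. I then backed off about 6 mm, lifted gently so the flap closed slowly, and left the arm 200 mm clear.

What the last checks showed:
- **Tray home:** at the end the push force rose from about 7.5 to 12.5 N with only 0.2 mm of movement. The tab's edge is about 32 px from the pivot brackets, against 33 px expected when home.
- **Flap and jar:** the flap is shut behind the jar. Only the jar's near edge shows under the clear roof, with a gap to the flap, and it looks upright in its nest.
- **Bystanders:** those in the last pictures look undisturbed. I compared them by eye only.
- **Robot:** it is touching nothing; the force reading is under 1 N, which is noise.

One small disagreement: the tab and the brackets both appear about 2 px off their predicted rows. That points to a 1–2 mm error in my estimate of the bay's position, not to the tray being short of home.

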